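# Fit a keyed honing wheel into the sprung hub of a sharpening machine

## Task

Take the brown leather honing wheel out of its wooden stand and put its keyed shaft into the hub on top of the green sharpening machine, turning it until the key slips into the keyway and the wheel's shoulder sits on the hub. Then push wheel and sprung hub all the way down to the stop, and finish still gripping the wheel and holding it pressed down, ready for the set screw to be tightened. Leave the grey wheel and everything else on the bench where it is.

Things in the scene. Friction and masses are not known exactly. Their poses are not given: they have to be found in the camera images.
- wheel: Brown leather honing wheel on a keyed steel shaft, about 0.35 kg, upright in a stand. Origin: centre of the shaft's lower end; z up the shaft, x towards the key (in the stand: away from the robot within 0.5 rad). Upwards from the origin: shaft 0 to 34 mm, shoulder flange 46 mm diameter to 40, leather disc 80 mm diameter to 54, square head to 98. Yellow stripe on the disc lies over the key.
- wheel_head (a point): Centre of the wheel's square steel head, to be gripped: 22 x 22 mm, sides along the wheel's x and y; 82 mm above the shaft's lower end; the head spans 54 (top of the disc) to 98 mm.
- wheel_key (a point): Middle of the brass key, 13 mm out from the axis on the wheel's +x side. The key is 6 mm wide, reaches 15 mm from the axis and spans 12 to 32 mm above the shaft's lower end. The shaft is 20 mm in diameter; its foot tapers to 13 mm over the lowest 5 mm.
- wheel_shoulder (a point): Point on the wheel's axis at the underside of its shoulder flange, 34 mm above the shaft's lower end.
- spare: Grey wheel of the same shape, with a white stripe, in the other stand. Origin at the shaft's lower end. A bystander: leave it.
- stand_a: Dark wooden block 90 x 90 x 45 mm, fixed, with a 33 mm square hole 39 mm deep in its top, in which the brown wheel stands, its shoulder resting on the block's top. Origin: centre of the underside.
- stand_b: The same block, holding the grey wheel. Which stand is on which side varies.
- machine: Green sharpening machine, fixed; housing 200 (x) x 170 (y) x 80 mm high, z up. Origin: centre of the underside. A steel hub, about 52 mm outside diameter, stands upright on its middle. The hub's keyway lies near the machine's +x direction, but turned from it by an unreported angle of up to 0.4 rad either way; the hub resists turning (0.6 N m).
- hub_top (a point): Point fixed to the machine, 126 mm above the bench: mouth of the hub's bore when the hub is up. Bore 21.6 mm diameter, 44 mm deep, with a keyway 8.4 mm wide reaching 16.4 mm from the axis, full length. Find it by turning the wheel while pushing lightly, or see it in the hub's top face (yellow mark behind it). The key enters when aligned within about 0.07 rad.
- hub_seat (a point): Point fixed to the machine on the hub's vertical axis, 118 mm above the bench: the middle of the hub's top face when the hub is pressed down to its stop. Axes as the machine's.
- hub (a joint): How far the sprung hub is pressed down, m: 0 up, 0.008 at its stop. It takes about 7 N to start and 14 N at the stop; the wheel's weight is too little. While the key rests on the hub's face, the shoulder is 22 mm above that face and the hub goes down with the wheel; when the key slips in, the hub springs up round the shaft. Home: the shoulder sits on the hub.
- mallet: Round wooden carving mallet lying down, head 80 mm diameter, 240 mm long. Lies flat on the bench; origin at its underside. A bystander: leave it.
- gouge_a: Carving gouge, light wooden handle, 250 mm long, 28 mm thick. Lies flat on the bench; origin at its underside. A bystander: leave it.
- gouge_b: Carving gouge, dark wooden handle, 250 mm long, 28 mm thick. Lies flat on the bench; origin at its underside. A bystander: leave it.
- glue: White bottle with orange cap, 56 mm diameter, 150 mm high. Origin at its underside. A bystander: leave it.
- blank: Block of light wood 120 x 75 x 60 mm. Lies flat on the bench; origin at its underside. A bystander: leave it.
- tin: Red tin, 70 mm diameter, 70 mm high. Origin at its underside. A bystander: leave it.
Not all that is in view belongs to the job. Leave any pink or purple look-alike of the wheel alone.

How it is judged:
By the outcome, as a careful person would: the job done as asked, in the order asked, and still so for the second after the job is handed in, while the arm keeps its last pose, push and grip.
It also fails if it takes over 45 s, if anything falls off the work surface, if the arm or the gripper's body presses on something with over 40 N, if the wrist force passes 120 N, or if a joint passes its speed limit or range.

## Robot

A 6-joint arm with a two-finger parallel gripper is mounted at the origin on the work surface. World frame = base frame: x ahead of the robot, y to its left, z up, the work surface at z = 0. Lengths are in m, angles in rad, forces in N, time in s.
With the tool pointing down it reaches from about 0.275 to 0.75 m from the base axis. Payload 10.2 kg.
Tool frame: the origin (TCP) lies midway between the tips of the shut fingers; the grasp point (between the pads) lies 19 mm behind it; y points along the fingers, x is the direction in which the jaws open and shut, and the axes are right-handed (so a half turn about y gives the same grasp; the last joint's range is limited). The gripper opens to 88 mm and grips with 3 to 60 N. Pads are 18 mm wide; open, the fingers measure 123 mm over their backs; the gripper's body (75 mm by 187 mm) begins 45 mm behind the grasp point.
Start: joints at [0.919, 0.313, 1.498, -0, 1.331, -0.223], TCP at [0.218, 0.477, 0.239] pointing down, gripper open.
Joint ranges: [-2.94, 2.94], [-0.97, 2.17], [0.19, 2.56], [-1.23, 4.37], [0.02, 3.11], [-2.88, 2.88]. Speed limits (rad/s): [2.39, 2.39, 3.01, 3.14, 3.14, 3.14].

## Interface

Orientations are given as a unit quaternion [x, y, z, w].
In Python, from rig import sense, vision, robot gives the robot as it stands.
- The arm moves only by the shell command python3 -m inch 'ROWS' [OPENING] [FORCE]. ROWS is JSON, a list of rows, each a list of 2 entries, a list of its own where there are three numbers: the shift along the tool's x, y, z in cm, then the turn about the tool's y in degrees. A call has 1 to 12 rows; each row is the pose to reach, as a shift and turn from the pose commanded when the call began, along the tool's axes at that moment; what a row does not reach only later rows make up. A row lasts 1/12 s, in which the tool goes at most 41.7 mm and 7.16 degrees, less where a joint would pass 70% of its speed; a pose out of reach is approached as far as the arm can. A call with a gripper value outside its range is refused whole. OPENING is the opening, from 0 (shut) to 1 (fully open), set as the call begins (- or left out, the last holds). The fingers move at their own pace and stop on an object; FORCE is the grip in N (left out, the last holds). Time passes only in rows, so rows that repeat a pose let the fingers close. It gives the time, the measured TCP pose, the force and the opening at its end, in the units of the state.
- sense(): the state, without advancing time (a new reading comes with each control period).
- vision.capture(name): name is "side" or "top"; returns a dict with "color" (400x640x3 uint8, blue, green, red), "fx", "fy", "cx", "cy" (pixels), "extrinsics" (4x4, takes a point from camera to world coordinates). Camera axes: x right, y down, z forward; pixel columns grow to the right and rows downward; lengths in m; the calibration is good to about 2 mm. A picture is of the moment at which its call begins. There is no depth.
- robot.finish_job(): hands the job in, once; it reports no verdict.
The state is a dict: "time": time; "joints": joint angles; "joint_velocities": joint speeds; "joint_torque": joint torques, N m; "tool_pos": TCP position; "tcp_rot": TCP orientation; "contact_force": force on the tool from outside, world axes, zero at the start; "wrist_torque": the same for the moment, N m; "grip_width": opening from 0.0 (shut) to 1.0 (fully open).
Only numpy, scipy, OpenCV 4.12 (cv2) and the standard library are available. Lean on these libraries where they do the work, as an engineer would, in place of code of your own. Each camera call takes 0.05 s, during which the arm holds its last target. There are 200 camera calls.

## Working session

There is one attempt and no reset: what is moved stays moved. The work goes in short steps, Python scripts to look and compute and a shell command to move; the robot and the scene stay as the last step left them, time stands still between calls to the robot, and variables do not carry over. Pictures are saved under pics/ and viewed, about 8 in all and at most 12, crops included, and the job is handed in when it is done.

```bash
mkdir -p pics; ls
python3 - <<'E'
from rig import sense, vision
import cv2,numpy as np
s=sense();print(s)
for n in("top","side"):
    c=vision.capture(n);cv2.imwrite(f"pics/{n}0.png",c["color"]);print(n,c["fx"],c["fy"],c["cx"],c["cy"],np.round(c["extrinsics"],4).tolist())
E
```

```text
pics
{'time': 0.0, 'joints': array([ 9.18549547e-01,  3.13452668e-01,  1.49840265e+00,  6.56004339e-06,
        1.33098767e+00, -2.23410828e-01]), 'joint_velocities': array([ 2.99826546e-04, -7.70964756e-04, -8.49922561e-04, -7.77699867e-04,
        2.29903209e-06,  2.21987137e-03]), 'joint_torque': array([-3.35725535e-04, -4.02223563e+01, -2.52261364e+01,  6.93379319e-02,
        3.53677128e-02, -1.12308553e-04]), 'tool_pos': array([0.21817226, 0.47726613, 0.23817266]), 'tcp_rot': array([ 0.59508822,  0.38174388, -0.38257667, -0.59479131]), 'contact_force': array([ 0.0325103,  0.1392392, -0.0010921]), 'wrist_torque': array([-0.01914661,  0.02667422,  0.00453237]), 'grip_width': 0.9997864235553102}
top 510.7217212226359 510.7217212226359 307.6486501132944 196.77417351469464 [[0.0263, -0.9899, 0.1392, 0.389], [-0.9996, -0.0265, 0.0005, -0.005], [0.0032, -0.1391, -0.9903, 1.3968], [0.0, 0.0, 0.0, 1.0]]
side 385.0468115917797 385.0468115917797 318.6912566961383 208.5923670524915 [[0.8836, -0.3169, 0.3446, 0.2244], [-0.4682, -0.5952, 0.6531, -0.6764], [-0.0019, -0.7384, -0.6743, 0.7804], [0.0, 0.0, 0.0, 1.0]]
```

View pics/top0.png

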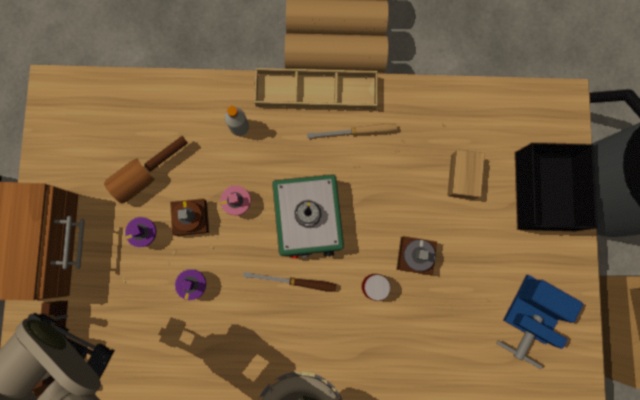

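View pics/side0.png

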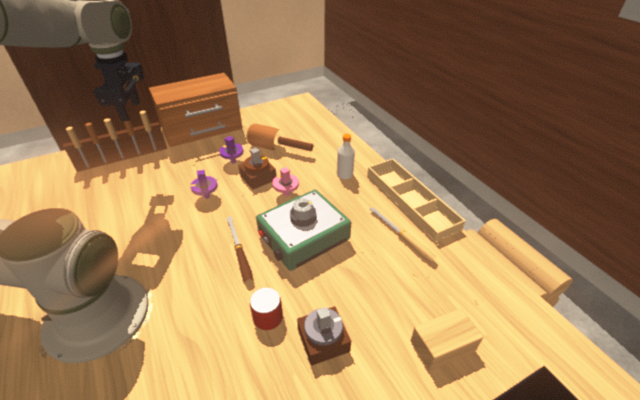

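The top view shows wheel-like things at (188,217) brown in a dark stand, (418,256) grey in the other stand, (141,232) and (191,285) purple, and (235,201) pink. The one at (188,217) fits: brown disc, yellow stripe, wooden stand. The machine's hub is at (308,212). One enlarged crop will confirm both.

Run:
```python
import cv2,numpy as np
t=cv2.imread("pics/top0.png");s=cv2.imread("pics/side0.png")
f=lambda im,x,y,r=25:cv2.resize(im[y-r:y+r,x-r:x+r],(400,300*4//3),interpolation=cv2.INTER_CUBIC)[:, :]
a=np.hstack([cv2.resize(f(t,188,217),(300,300)),cv2.resize(f(t,308,213),(300,300))])
b=np.hstack([cv2.resize(f(s,257,165),(300,300)),cv2.resize(f(s,304,212),(300,300))])
cv2.imwrite("pics/crop1.png",np.vstack([a,b]))
```

```text
(no output)
```

View pics/crop1.png

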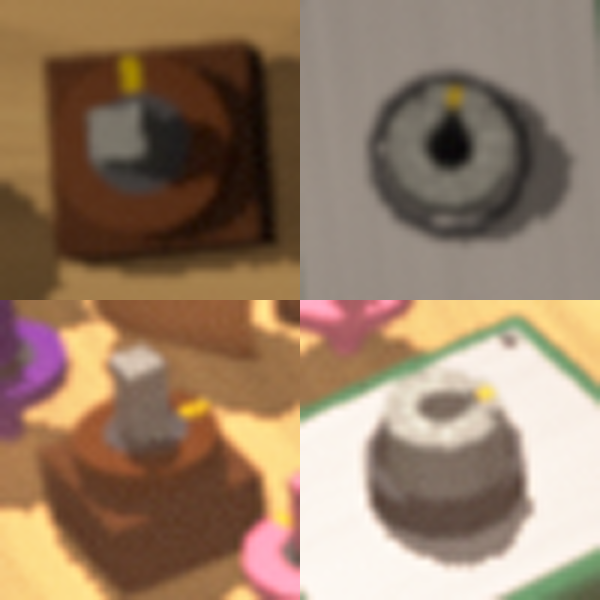

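The crop confirms it: brown disc with a yellow stripe in the dark stand is at top (182,214) and side (254.5,149.5). The hub's bore is at top (308,212) and side (301.5,204.5), with its yellow mark near (308.5,204). Now I'll turn these into positions.

```bash
cat > h.py <<'E'
import numpy as np, cv2
from rig import sense, vision
from scipy.spatial.transform import Rotation as R
def ray(c,u,v):
    E=np.array(c["extrinsics"]);d=E[:3,:3]@[(u-c["cx"])/c["fx"],(v-c["cy"])/c["fy"],1];return E[:3,3],d
def onz(c,u,v,z):
    o,d=ray(c,u,v);return o+d*(z-o[2])/d[2]
def yellow(c,u,v,r=14):
    u,v=int(u),int(v);p=cv2.cvtColor(c["color"][v-r:v+r,u-r:u+r],cv2.COLOR_BGR2HSV)
    m=cv2.inRange(p,(20,170,90),(35,255,255));ys,xs=np.nonzero(m)
    w=p[ys,xs,1].astype(float);return u-r+(xs*w).sum()/w.sum(),v-r+(ys*w).sum()/w.sum(),len(xs)
def goto(target,zdown=None):
    """shift in tool axes, cm, to a world TCP target from the measured pose"""
    s=sense();r=R.from_quat(s["tcp_rot"]);return r.inv().apply(np.array(target)-s["tool_pos"])*100
E
python3 - <<'E'
from h import *
t=vision.capture("top");s=vision.capture("side")
P=lambda n,c,u,v,z:print(n,np.round(onz(c,u,v,z),4))
P("head top",t,182,213.8,.109);P("head side",s,254.5,149.7,.109)
P("hub top",t,307.7,211.8,.126);P("hub side",s,301.5,204.4,.126)
for n,u,v,z in(("stripe",184.5,204,.065),("mark",308.5,204,.126)):
    a=yellow(t,u,v,8);print(n,a);P(n+" top",t,a[0],a[1],z)
for n,u,v,z in(("stripe",264,158,.065),("mark",309.4,202.3,.126)):
    a=yellow(s,u,v,6);print(n,a);P(n+" side",s,a[0],a[1],z)
g=t["color"];m=cv2.inRange(cv2.cvtColor(g,cv2.COLOR_BGR2HSV),(40,60,20),(90,255,255))
k=max(cv2.findContours(m,0,2)[0],key=cv2.contourArea);q=cv2.minAreaRect(k);print(q,[np.round(onz(t,*p,.08),3).tolist() for p in cv2.boxPoints(q)])
r=R.from_quat(sense()["tcp_rot"]).as_matrix();print(np.round(r,3))
E
```

```text
head top [0.5179 0.3126 0.109 ]
head side [0.5185 0.3075 0.109 ]
hub top [ 0.5296 -0.0055  0.126 ]
hub side [ 0.5276 -0.0079  0.126 ]
stripe (np.float64(184.3607619795758), np.float64(203.70542026708563), 22)
stripe top [0.5491 0.3188 0.065 ]
mark (np.float64(308.0), np.float64(203.51742627345845), 2)
mark top [ 0.5505 -0.0057  0.126 ]
stripe (np.float64(264.12304554724676), np.float64(157.581237253569), 7)
stripe side [0.5489 0.3148 0.065 ]
mark (np.float64(nan), np.float64(nan), 0)
mark side [nan nan nan]
((307.7958679199219, 215.39071655273438), (76.5777359008789, 64.37666320800781), 84.47245788574219) [[0.615, 0.09, 0.08], [0.636, -0.077, 0.08], [0.438, -0.1, 0.08], [0.417, 0.064, 0.08]]
[[ 0.416 -0.    -0.909]
 [ 0.909 -0.001  0.416]
 [-0.001 -1.     0.   ]]h.py:11: RuntimeWarning: invalid value encountered in scalar divide
  w=p[ys,xs,1].astype(float);return u-r+(xs*w).sum()/w.sum(),v-r+(ys*w).sum()/w.sum(),len(xs)
```

```bash
python3 -m inch '[[[-0.2,0.3,-2.5],5],[[-0.5,0.8,-6],11],[[-0.8,1.5,-10],18],[[-1.1,2.2,-14],25],[[-1.4,3,-18],31],[[-1.7,3.8,-22],38],[[-2,4.5,-26],44],[[-2.3,5,-29.5],49],[[-2.6,5,-33],53],[[-2.7,5,-34.2],53.4],[[-2.7,5,-34.2],53.4]]' 1 60
python3 - <<'E'
from h import *
print(goto([.518,.310,.074]),R.from_quat(sense()["tcp_rot"]).as_matrix()[:,0])
t=vision.capture("top");s=vision.capture("side")
a=cv2.resize(t["color"][180:255,145:245],(600,450),interpolation=2);b=cv2.resize(s["color"][100:200,200:320],(600,500),interpolation=2)
cv2.imwrite("pics/a1.png",cv2.resize(np.vstack([a,b]),(380,600)))
E
```

```text
time: 1.12
tool_pos: [0.5198, 0.3091, 0.188]
tcp_rot: [0.703, 0.073, -0.073, -0.703]
contact_force: [-1.0, 0.2, 0.7]
grip_width: 0.995
[-0.15396432 11.40287911  0.12858801] [ 9.78557248e-01  2.05974332e-01 -5.35809278e-04]
```

View pics/a1.png

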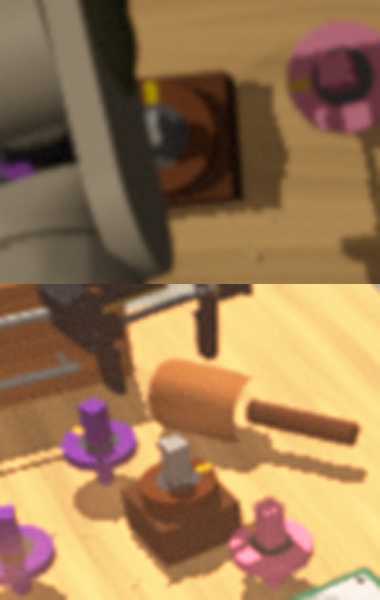

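The jaws straddle the head with nothing in the way of the descent. I'll go down and close.

```bash
python3 -m inch '[[[-0.15,2,0.13],0],[[-0.15,4,0.13],0],[[-0.15,6,0.13],0],[[-0.15,8,0.13],0],[[-0.15,9.5,0.13],0],[[-0.15,10.6,0.13],0],[[-0.15,11.3,0.13],0],[[-0.15,11.3,0.13],0],[[-0.15,11.3,0.13],0]]' 1 60
python3 -m inch '[[[0,0,0],0],[[0,0,0],0],[[0,0,0],0],[[0,0,0],0],[[0,0,0],0],[[0,0,0],0],[[0,0,0],0],[[0,0,0],0]]' 0 60
python3 - <<'E'
from h import *
print(sense()["wrist_torque"])
s=vision.capture("side")
cv2.imwrite("pics/g1.png",cv2.resize(s["color"][100:200,200:320],(600,500),interpolation=2))
E
```

```text
time: 1.97
tool_pos: [0.5162, 0.3122, 0.0763]
tcp_rot: [-0.703, -0.075, 0.074, 0.703]
contact_force: [0.7, -0.4, 0.5]
grip_width: 1.001
time: 2.63
tool_pos: [0.5164, 0.3117, 0.0757]
tcp_rot: [-0.703, -0.074, 0.074, 0.703]
contact_force: [0.0, -0.1, -0.1]
grip_width: 0.415
[-0.04161435  0.02391431 -0.02640264]
```

View pics/g1.png

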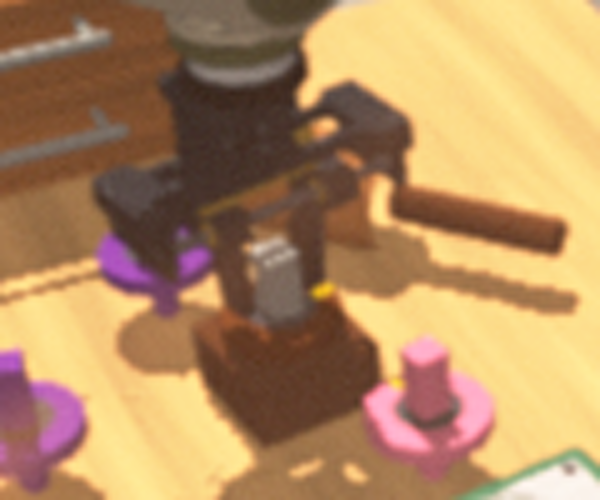

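```bash
python3 -m inch '[[[0,0,-0.15],0],[[0,0,-0.15],0],[[0,0,-0.15],0],[[0,0,-0.15],0],[[0,0,-0.15],0],[[0,0,-0.15],0],[[0,0,-0.15],0]]' 0 60
```

```text
time: 3.27
tool_pos: [0.517, 0.3102, 0.076]
tcp_rot: [-0.703, -0.074, 0.074, 0.703]
contact_force: [4.0, 0.3, 1.2]
grip_width: 0.247
```

Gripped: 0.247 of 88 mm is 21.7 mm. Lifting.

```bash
python3 -m inch '[[[0,-0.5,0],0],[[0,-2,0],0],[[0,-4,0],0],[[0,-7,0],0],[[0,-10,0],0],[[0,-12.5,0],0],[[0,-14,0],0],[[0,-14,0],0],[[0,-14,0],0]]'
python3 - <<'E'
from h import *
print(goto([.5286,-.0067,.215]),R.from_quat(sense()["tcp_rot"]).as_matrix().round(3).tolist(),sense()["joints"])
E
```

```text
time: 4.02
tool_pos: [0.516, 0.3101, 0.2149]
tcp_rot: [0.703, 0.073, -0.075, -0.703]
contact_force: [-0.4, -0.2, -4.6]
grip_width: 0.247
[-5.37425549e+00  5.15782562e-03 -3.12444625e+01] [[0.978, -0.002, -0.209], [0.209, -0.001, 0.978], [-0.002, -1.0, -0.0]] [3.46648223e-01 5.02111621e-01 1.28460178e+00 1.15275108e-04
 1.35685761e+00 1.36532366e-01]
```

```bash
python3 -m inch '[[[-0.2,0,-1],0],[[-0.6,0,-3.5],2],[[-1.1,0,-6.5],4],[[-1.7,0,-10],6],[[-2.3,0,-13.5],8],[[-2.9,0,-17],10],[[-3.5,0,-20.5],12],[[-4.1,0,-24],14],[[-4.6,0,-27],15.5],[[-5,0,-29.3],16.5],[[-5.3,0,-30.8],17],[[-5.4,0,-31.2],17]]'
python3 -m inch '[[[0,0,0],0],[[0,0,0],0],[[0,0,0],0],[[0,0,0],0]]'
python3 - <<'E'
from h import *
print(goto([.5286,-.0067,.215]))
t=vision.capture("top");s=vision.capture("side")
b=cv2.resize(s["color"][115:235,235:355],(600,600),interpolation=2)
a=cv2.resize(t["color"][170:230,270:300+50],(200,150));cv2.imwrite("pics/i1.png",b);cv2.imwrite("pics/s2.png",s["color"])
E
```

```text
time: 5.02
tool_pos: [0.5279, -0.0089, 0.214]
tcp_rot: [-0.706, 0.033, -0.031, 0.706]
contact_force: [-0.2, 0.0, -4.6]
grip_width: 0.245
time: 5.35
tool_pos: [0.5287, -0.0053, 0.2155]
tcp_rot: [-0.706, 0.03, -0.03, 0.707]
contact_force: [-0.2, 0.5, -4.6]
grip_width: 0.245
[ 0.00048001  0.04528524 -0.13999164]
```

View pics/i1.png

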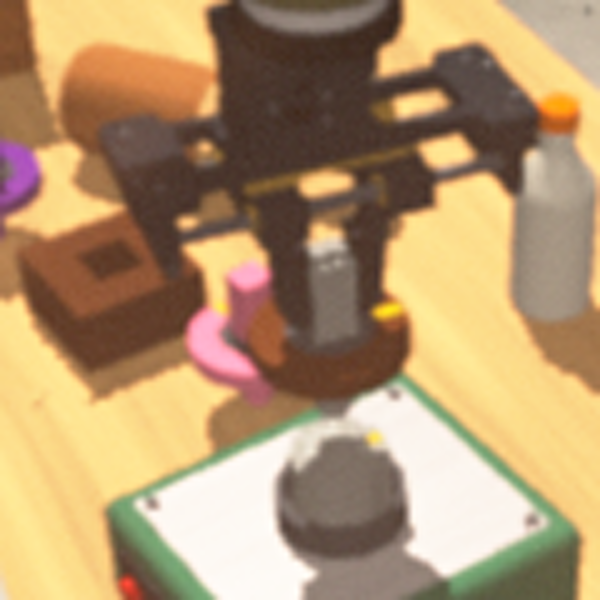

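The side view shows the wheel clear above the hub with its head set a little to the camera side of the pads. The stripe is near crop (387,312), the hub mark near (375,437), and the disc edges near x 245 and 410. I'll measure the wheel's offset from the hub in this same view.

Run:
```python
from h import *
s=vision.capture("side");im=cv2.imread("pics/s2.png");st=sense();r=R.from_quat(st["tcp_rot"]).as_matrix()
z0=st["tool_pos"][2]-.065;x=r[:,0];print("yaw",np.arctan2(x[1],x[0]),st["tool_pos"])
P=lambda u,v,z:onz(s,u,v,z).round(4)
cv=lambda u,v:(235+(u+.5)/5-.5,115+(v+.5)/5-.5)
a=yellow(s,*cv(387,312),6);p=P(a[0],a[1],z0+.054);print("stripe",a,p,"-> centre",p-.0315*x)
print("head",P(*cv(328,250),z0+.098))
b=cv(375,437);p=P(*b,.126);print("mark",b,p, np.arctan2(*(p-np.array([.5276,-.0079,.126]))[1::-1]))
# predicted px of disc outline & hub rim if axis at TCP / hub side estimate
E=np.linalg.inv(s["extrinsics"]);th=np.linspace(0,6.28,200)
def pr(c,rad,z):
    q=np.c_[c[0]+rad*np.cos(th),c[1]+rad*np.sin(th),0*th+z,0*th+1]@E.T
    u=s["fx"]*q[:,0]/q[:,2]+s["cx"];v=s["fy"]*q[:,1]/q[:,2]+s["cy"];return [round(float(k),1) for k in(u.min(),u.max(),v.min(),v.max())]
print("disc pred",pr(st["tool_pos"],.04,z0+.047),"bottom",pr(st["tool_pos"],.04,z0+.04),"hub rim",pr([.5276,-.0079],.026,.126))
h=cv2.cvtColor(im,cv2.COLOR_BGR2HSV);m=cv2.inRange(h,(3,90,20),(14,255,140));m[:168]=0;m[200:]=0;m[:,:283]=0;m[:,320:]=0
ys,xs=np.nonzero(m);print("disc obs",xs.min(),xs.max(),ys.max())
```

```text
yaw -0.0857575431158101 [ 0.52885617 -0.00562578  0.2156489 ]
stripe (np.float64(311.78479532163743), np.float64(176.74074074074073), 12) [ 0.5577 -0.009   0.2046] -> centre [ 0.52631576 -0.00630195  0.20460462]
head [ 0.5295 -0.006   0.2486]
mark (309.6, 202.0) [ 0.55   -0.0094  0.126 ] -0.06686446006344907
disc pred [284.1, 317.1, 171.8, 192.3] bottom [284.3, 317.1, 174.0, 194.5] hub rim [291.3, 311.7, 197.7, 211.3]
disc obs 284 316 195
```

The disc outline fits an axis at the TCP to about 1 mm, and the yaw of -0.086 matches the keyway marks at -0.07 to -0.08. Lowering gently.

```bash
python3 -m inch '[[[0,0.8,-0.1],0],[[0,1.6,-0.1],0],[[0,2.2,-0.1],0],[[0,2.6,-0.1],0],[[0,3,-0.1],0],[[0,3.2,-0.1],0],[[0,3.2,-0.1],0],[[0,3.2,-0.1],0]]'; python3 -c "
from h import *;s=sense();print(s['tool_pos'],s['wrist_torque'])"
```

```text
time: 6.17
tool_pos: [0.5289, -0.0072, 0.1838]
tcp_rot: [-0.706, 0.031, -0.031, 0.706]
contact_force: [-0.4, 0.2, -4.7]
grip_width: 0.247
[ 0.52887882 -0.00718868  0.18378496] [-0.00045768  0.03318788 -0.07017352]
```

```bash
python3 -m inch '[[[0,0.3,0],0],[[0,0.5,0],0],[[0,0.6,0],0],[[0,0.7,0],0],[[0,0.8,0],0],[[0,0.8,0],0]]'
```

```text
time: 6.67
tool_pos: [0.5289, -0.0072, 0.1756]
tcp_rot: [-0.706, 0.031, -0.031, 0.706]
contact_force: [0.7, 0.6, -5.1]
grip_width: 0.241
```

```bash
python3 -m inch '[[[0,0.2,0],0],[[0,0.4,0],0],[[0,0.6,0],0],[[0,0.8,0],0],[[0,1,0],0],[[0,1.1,0],0],[[0,1.1,0],0]]'; python3 -c "
from h import *;s=sense();print(s['tool_pos'],s['wrist_torque'])"
```

```text
time: 7.25
tool_pos: [0.5289, -0.0072, 0.1645]
tcp_rot: [-0.706, 0.031, -0.031, 0.706]
contact_force: [2.5, 0.6, -5.7]
grip_width: 0.239
[ 0.52891134 -0.00716575  0.16452385] [ 0.08754048 -0.48081423  0.02870336]
```

The key has slipped in with no axial push-back. On to the shoulder seat, easing 0.5 mm in +x.

```bash
python3 -m inch '[[[0.05,0.1,0],0],[[0.05,0.3,0],0],[[0.05,0.5,0],0],[[0.05,0.65,0],0],[[0.05,0.75,0],0],[[0.05,0.8,0],0],[[0.05,0.8,0],0]]'; python3 -c "
from h import *;s=sense();print(s['tool_pos'],s['wrist_torque'])"
```

```text
time: 7.83
tool_pos: [0.5293, -0.0072, 0.1569]
tcp_rot: [0.706, -0.031, 0.031, -0.706]
contact_force: [-0.1, 1.9, -0.4]
grip_width: 0.243
[ 0.52928646 -0.00719327  0.1569128 ] [ 0.12820758  0.14902853 -0.01935636]
```

The shoulder is seated at 0.157 as predicted, with about 4 N of load. Now pressing the hub down.

```bash
python3 -m inch '[[[0,0.15,0],0],[[0,0.3,0],0],[[0,0.45,0],0],[[0,0.6,0],0],[[0,0.7,0],0],[[0,0.7,0],0]]'
python3 -m inch '[[[0,0.05,0],0],[[0,0.1,0],0],[[0,0.15,0],0],[[0,0.15,0],0],[[0,0.15,0],0]]'
```

```text
time: 8.33
tool_pos: [0.5294, -0.0072, 0.1503]
tcp_rot: [0.706, -0.03, 0.031, -0.706]
contact_force: [-3.3, 1.6, 9.2]
grip_width: 0.249
time: 8.75
tool_pos: [0.5295, -0.0072, 0.1492]
tcp_rot: [0.707, -0.03, 0.031, -0.706]
contact_force: [-3.1, 2.2, 10.1]
grip_width: 0.246
```

```bash
python3 -m inch '[[[0,0.05,0],0],[[0,0.1,0],0],[[0,0.1,0],0],[[0,0.1,0],0]]'
python3 -m inch '[[[0,0.05,0],0],[[0,0.1,0],0],[[0,0.1,0],0],[[0,0.1,0],0]]'
```

```text
time: 9.08
tool_pos: [0.5295, -0.0072, 0.1487]
tcp_rot: [0.707, -0.03, 0.031, -0.706]
contact_force: [-5.4, 2.5, 13.7]
grip_width: 0.244
time: 9.42
tool_pos: [0.5296, -0.0072, 0.1486]
tcp_rot: [0.707, -0.03, 0.031, -0.706]
contact_force: [-7.7, 2.7, 21.8]
grip_width: 0.241
```

That's the stop: z holds at 0.1486 while the force rises to about 26 N above the hanging weight. I'll relieve the side load and look.

```bash
python3 -m inch '[[[-0.05,0,0],0],[[-0.05,0,0],0],[[-0.05,0,0],0],[[-0.05,0,0],0],[[-0.05,0,0],0],[[-0.05,0,0],0]]'
python3 - <<'E'
from h import *
s=vision.capture("side");cv2.imwrite("pics/f1.png",cv2.resize(s["color"][135:255,235:355],(600,600),interpolation=2));q=sense();print(q["tool_pos"],q["contact_force"],q["grip_width"])
E
```

```text
time: 9.92
tool_pos: [0.5295, -0.0072, 0.1486]
tcp_rot: [0.707, -0.03, 0.032, -0.706]
contact_force: [-4.6, 2.4, 20.4]
grip_width: 0.244
[ 0.52945397 -0.00721656  0.14861243] [-5.43677696  3.91066365 21.80372423] 0.2385709989872
```

View pics/f1.png

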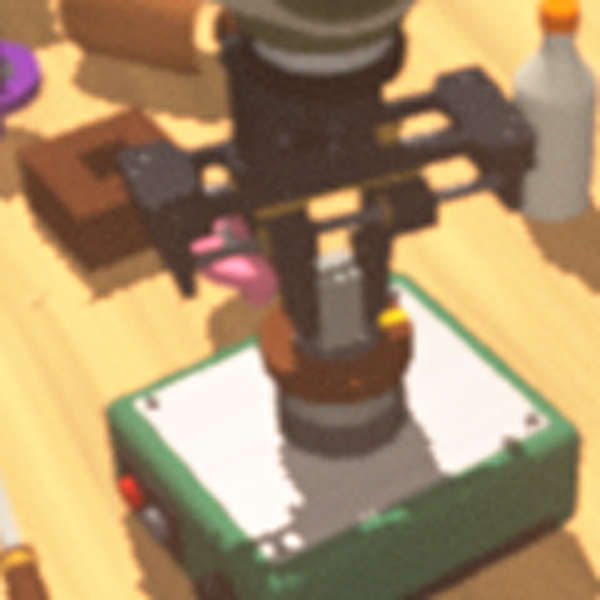

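The picture shows the shoulder flush on the hub, the disc at crop (335,350) low over the machine, and the stripe at (393,317). The wheel is still gripped. Handing in.

```bash
python3 -c "
from rig import robot,sense
print(robot.finish_job());s=sense();print(s['time'],s['tool_pos'],s['contact_force'],s['grip_width'])"
```

```text
the job is handed in; nothing more can be done
None
the job is handed in; nothing more can be done
```

I took the brown wheel from its stand and turned it to line up with the hub's yellow mark. The key slipped into the keyway on the first try. I seated the shoulder on the hub, pressed wheel and hub down to the stop, and handed in still gripping and pushing, at about 10 s on the robot's clock.

**Last checks:**
- **Seating:** the shoulder made contact with the TCP at 0.157 m, as predicted.
- **Stop:** the TCP held at 0.1486 m after about 8.3 mm of travel, while the push rose to about 26 N. The spring needs 14 N there.
- **Grip:** the opening was about 0.24 (21 to 22 mm), which fits the 22 mm head.
- **Picture:** the last side view shows the wheel flush on the hub and nothing disturbed in the part of the bench it covers. I took no full view of the bench at the end.

**Not perfect:** a side load of about 5 to 7 N remained at the end. I had hoped to relieve it, but it only eased slightly. I could not take a state reading after handing in.

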